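# Tare an empty tasting glass on the bench scale

### The arm

A 6-joint arm with a two-finger parallel gripper is mounted at the origin on a cart in front of the work surface, level with it; the furniture and walls round the work are solid. World frame = base frame: x ahead of the robot, y to its left, z up, the work surface at z = 0. Lengths are in m, angles in degrees, forces in N, time in s.
With the tool pointing down it reaches from about 0.35 to 0.875 m from the base axis. Payload 4.2 kg.
Tool frame: the origin (TCP) lies on the centre line of the jaws, within the pads' length; the fingertips stand 25 mm ahead of it and the grasp point (between the pads) lies 6 mm ahead of it; z points along the fingers, y is the line along which they close (so a half turn about z gives the same grasp; the last joint's range is limited). The gripper opens to 87 mm and grips with 3 to 60 N. Pads are 19 mm wide; open, the fingers measure 117 mm over their backs; the gripper's body (75 mm by 190 mm) begins 51 mm behind the grasp point.
Start: joints at [84.374, 22.042, 0.453, 0, -68.411, -14.817], TCP at [0.218, 0.586, 0.248] pointing down, gripper open.
Joint ranges: [-179.83, 179.83], [-69.29, 118.12], [-61.27, 80.66], [-181.25, 117.63], [-171.15, -9.14], [-177.46, 177.46]. Speed limits (degrees/s): [159.86, 159.86, 180, 180, 180, 180].

### API

Orientations are given as a 3x3 rotation matrix whose columns are the frame's x, y, z axes.
In Python, from station import r gives the robot as it stands.
- The arm moves only by the tool move_arm, never from a script. Its argument "series" is a list of rows, each an object with "grip": the opening, from 0 (shut) to 1 (fully open); "xyz": the shift along the tool's x, y, z in mm, a list of three; "angular": the turn, a rotation vector about the tool's x, y, z in rad, a list of three. A call has 1 to 10 rows; each row is the pose to reach, as a shift and turn from the pose commanded when the call began, along the tool's axes at that moment; what a row does not reach only later rows make up. A row lasts 1/10 s, in which the tool goes at most 50 mm and 8.59 degrees, less where a joint would pass 70% of its speed; a pose out of reach is approached as far as the arm can. A call with a gripper value outside its range is refused whole. The fingers move at their own pace and stop on an object; the grip force is fixed at half the most. Time passes only in rows, so rows that repeat a pose let the fingers close. It gives the time, the measured TCP pose, the force, the opening and the grip force at its end, in the units of the state.
- r.sense(): the state, without advancing time (a new reading comes with each control period).
- r.capture(name): name is "scene" or "top" or "wrist"; returns a dict with "img" (420x560x3 uint8, red, green, blue), "camera_matrix" (3x3 intrinsics, pixels), "k1" (the pictures are not rectified: a ray, as slopes to the right and down, at radius r is drawn at 1 + k1 r^2 times it, then the intrinsics apply), "rvec" (rotation vector, rad) and "tvec" (3), from world to camera coordinates, as OpenCV has them; the wrist camera has in their place "hand_eye" (4x4, takes a point from camera to tool coordinates, whose origin is the TCP and whose axes are the flange's). Camera axes: x right, y down, z forward; pixel columns grow to the right and rows downward; lengths in m; the calibration is good to about 2 mm. A picture is of the moment at which its call begins: read the wrist's pose just before it. There is no depth.
- r.finish_job(): hands the job in; it is judged then, once.
The state is a dict: "time_s": time; "joints": joint angles; "joint_velocities": joint speeds; "effort": joint torques, N m; "tcp_pos": TCP position; "ee_rot": TCP orientation; "wrist_force": force on the tool from outside, world axes, zero at the start; "moment": the same for the moment, N m; "gripper_width": opening from 0.0 (shut) to 1.0 (fully open); "gripper_force": force on a finger pad.
Only numpy, scipy, OpenCV 4.12 (cv2) and the standard library are available. Lean on these libraries where they do the work, as an engineer would, in place of code of your own. Each camera call takes 0.05 s, during which the arm holds its last target. There are 200 camera calls.

### The job

We are about to measure tasting pours by weight, so tare the empty glass first: stand the empty stemmed glass that is on the bench to the right of the scale upright in the middle of the scale's round pan, gently, and let go of it. Then press the knob straight down against its spring, firmly enough that the light scale stays where it is on the bench and does not spin with the knob, but without ramming the knob down on its stop, and turn it clockwise until the long zero mark of the dial points at the tip of the needle; let go and leave everything standing, and do not shift the other things on the bench.

Things in the scene. Friction and masses are not known exactly. Their poses are not given: they have to be found in the camera images.
- scale: Free-standing light grey bench scale (0.3 kg), 140 x 256 mm on plan, housing top 44 mm above the bench, on four rubber feet. Origin under its middle at bench height; its y axis runs from the knob end to the pan end, z up. The knob's axis is at y = -68 mm, the pan's centre at y = +72 mm. Being so light, it spins on the bench with the knob unless it is held down.
- pan: Round flat steel pan, 93 mm across, on the soft weighing spring of the scale (0.5 N a mm): it sinks 2 to 4 mm under the glass and meets a stop at 12 mm (6 N), so lower the glass to its height and let go rather than push it down. Origin at the centre of its top face, 62 mm above the bench while empty.
- pan_top (a point): Centre of the top face of the pan.
- knob_top (a point): Centre of the top of the tare knob, 84.5 mm above the bench at rest. The knob is a black ribbed cylinder, 50 mm across and 30 mm high, standing on a flat white dial disc 96 mm across that turns with it. Knob and dial can be pushed down 4.5 mm against a stiff spring before they meet a stop.
- zero_mark (a point): Outer end of the long zero mark (21 mm long, 3.6 mm wide, the only long mark of the dial) at the rim of the dial disc, 48 mm from the knob's axis.
- needle_tip (a point): Tip of the black needle, a small pointed wedge that runs round the outside of the dial disc and points inwards at its rim, 48 mm from the knob's axis. It is geared to the pan and turns clockwise under load, one turn a kilogram; damped, it settles in about a second.
- tare_dial (a joint): Angle of dial and knob relative to the housing, rad, growing clockwise seen from above; at 0 the zero mark points to the housing's -y end. Range -0.7 to 2.6. They turn stiffly, on a friction brake (0.68 N m), and stay where they are left.
- needle (a joint): Angle of the needle relative to the housing, rad, growing clockwise seen from above; at 0 (pan empty) it stands at the housing's -y end. The zero mark is at the needle when tare_dial equals needle.
- knob_press (a joint): How far the knob is pushed down, m, 0 (up) to 0.0045 (stop); a stiff spring, 5 N to start and 4 N more a mm. The press goes through the housing to the feet: under about 13 N the scale may spin with the knob; the stop is met at about 23 N; 15 to 18 N is right. Grippers may already press it some 5 N as they close.
- pan_end (a point): Point on the housing's end face on the pan side, 128 mm from the scale's origin along +y, 27 mm up.
- knob_end (a point): Point on the housing's end face on the knob side, 128 mm from the scale's origin along -y, 27 mm up.
- glass: Empty clear stemmed tasting glass, 155 mm tall, about 0.13 kg (up to a third more or less); foot 64 mm across; the bowl is 64 mm across and nearly straight-sided from 95 mm up to the rim, to be gripped there from above. Origin under the middle of its foot, z up.
- waiter_corkscrew: Folded waiter's corkscrew, 22 x 112 x 12 mm, lying to the left of the scale; leave it alone.
- seal_stamp: Brass seal stamp with a turned wooden handle, 26 mm across, 77 mm tall, standing to the left of the scale; leave it alone.
- stopper_brass: Brass-headed cork stopper, 42 mm across, 38 mm tall, standing on its head behind the glass; leave it alone.
- foil_cutter: Foil cutter, 35 x 64 x 16 mm, lying in front; leave it alone.
Things that resemble listed ones, but are neither listed nor needed, are in the scene too. What is shaped like the glass but orange or yellow is not meant.

How it is judged (in metres and radians):
On the way, in this order (a step that is already met when the one before it is completed fails the run):
1. the glass stands upright on the pan, within 20 mm of its centre, let go (horizontal distance between glass and pan_top below 0.02 m and angle between glass's own z axis and vertical below 0.12 rad and contact force between glass and pan above 0.5 N and contact force between the fingers and glass below 0.1 N), for 0.3 s.
2. the zero mark is turned to the needle, within 3 mm, while the knob is pressed down (at least 0.6 mm) (horizontal distance between zero_mark and needle_tip below 0.003 m and value of joint knob_press above 0.0006 m), for 0.2 s.
At the end, for the whole second after the job is handed in: The glass stands still and upright on the pan, its foot within 20 mm of the pan's centre; the zero mark is within 3 mm of the needle tip; the knob has come back up (horizontal distance between zero_mark and needle_tip below 0.003 m and horizontal distance between glass and pan_top below 0.02 m and angle between glass's own z axis and vertical below 0.12 rad and contact force between glass and pan above 0.5 N and linear speed of glass below 0.01 m/s and value of joint knob_press below 0.0005 m); the robot touches nothing.
It fails at once if the scale spins or creeps on the bench: an end of it more than 12 mm from its start (distance of any of pan_end, knob_end from where it was at the start of the episode above 0.012 m).
It fails at once if the knob is rammed down on its stop (more than 4.1 mm, about 21 N) (value of joint knob_press above 0.0041 m).
It fails at once if the glass is handled roughly: forced down on the pan with over 20 N, dropped (faster than 0.5 m/s with no finger touching it, as after a fall of 13 mm), or tipped by more than 30 degrees (contact force between glass and pan above 20 N or (contact force between the fingers and glass below 0.05 N and linear speed of glass above 0.5 m/s) or angle between glass's own z axis and vertical above 0.52 rad).
It fails at once if another thing on the bench is shifted by more than 15 mm (distance of any of waiter_corkscrew, seal_stamp, stopper_brass, foil_cutter from where it was at the start of the episode above 0.015 m).
It also fails if it takes over 58 s, if anything falls off the work surface, if the arm or the gripper's body presses on something with over 40 N, if the wrist force passes 120 N, or if a joint passes its speed limit or range.

## Working session

There is one attempt and no reset: what is moved stays moved. The work goes in short steps, Python scripts to look and compute and a tool call to move; the robot and the scene stay as the last step left them, time stands still between calls to the robot, and variables do not carry over. Pictures are saved under pics/ and viewed, at most 10 in all, crops included, and the job is handed in when it is done.

Besides the shell and the picture viewer there is one more tool, called after "Emit:" in YAML: its name, and indented under it one key for each argument. move_arm: Moves the arm, as the interface text tells. Its arguments: {"type":"object","properties":{"series":{"type":"array"}},"required":["series"]}

```bash
mkdir -p pics
cat > h.py <<'E'
import numpy as np, cv2
from station import r
def cap(n,f=None):
    s=r.sense(); c=r.capture(n)
    if f: cv2.imwrite('pics/'+f, c['img'][:,:,::-1])
    K=np.array(c['camera_matrix'],float)
    if n=='wrist':
        T=np.eye(4);T[:3,:3]=np.array(s['ee_rot']);T[:3,3]=s['tcp_pos']
        M=T@np.array(c['hand_eye'])   # cam->world
        R=M[:3,:3].T; t=-R@M[:3,3]
    else:
        R=cv2.Rodrigues(np.array(c['rvec'],float))[0]; t=np.array(c['tvec'],float).ravel()
    return dict(img=np.array(c['img']),K=K,k1=c['k1'],R=R,t=t)
def ray(c,px):
    d=np.array([c['k1'],0,0,0,0],float)
    n=cv2.undistortPoints(np.array(px,float).reshape(-1,1,2),c['K'],d).reshape(-1,2)
    v=np.c_[n,np.ones(len(n))]@c['R']
    return -c['R'].T@c['t'], v
def plane(c,px,z):
    o,v=ray(c,px); return o+v*((z-o[2])/v[:,2:3])
def proj(c,P):
    return cv2.projectPoints(np.array(P,float).reshape(-1,1,3),cv2.Rodrigues(c['R'])[0],c['t'],c['K'],np.array([c['k1'],0,0,0,0],float))[0].reshape(-1,2)
E
python3 - <<'E'
from h import *
for n in('top','scene'):
    c=cap(n,n+'0.png'); print(n,-c['R'].T@c['t'],c['k1'])
    print(plane(c,[[0,0],[559,0],[0,419],[559,419],[280,210]],0).round(3))
s=r.sense(); print(s)
E
```

```text
top [0.39079108 0.00619286 1.23551526] -0.15552582248859134
[[ 1.06   0.746  0.   ]
 [ 1.097 -0.855  0.   ]
 [-0.074  0.685  0.   ]
 [-0.086 -0.8    0.   ]
 [ 0.478 -0.04   0.   ]]
scene [0.21121546 0.4754354  0.76386139] -0.028090064303792208
[[ 2.557 -0.534  0.   ]
 [ 0.137 -2.006  0.   ]
 [ 0.736  0.603  0.   ]
 [-0.113  0.071  0.   ]
 [ 0.576 -0.085  0.   ]]
{'time_s': 0.1, 'joints': array([ 8.43759029e+01,  2.20861023e+01,  3.88912359e-01, -2.44627344e-02,
       -6.84123797e+01, -1.48131387e+01]), 'joint_velocities': array([-0.03725306, -0.18161295,  0.12469405,  0.11088528,  0.03144531,
        0.03903263]), 'effort': array([-4.24536547e-04, -3.91689849e+01,  1.87935001e+01,  4.23182622e+00,
        1.34674300e-02, -7.40727705e-05]), 'tcp_pos': array([0.21808836, 0.58519843, 0.24658274]), 'ee_rot': array([[ 9.37000294e-01, -3.49328084e-01, -5.82505806e-04],
       [-3.49328554e-01, -9.36998445e-01, -1.86420575e-03],
       [ 1.05412389e-04,  1.95024725e-03, -9.99998093e-01]]), 'wrist_force': array([0.07103995, 0.02139393, 0.94384339]), 'moment': array([-0.04475284, -0.07097355, -0.00028054]), 'gripper_force': 0.0, 'gripper_width': 1.000747384004873}
```

View pics/top0.png

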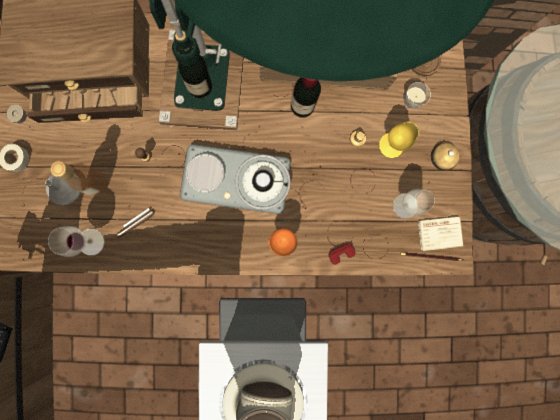

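View pics/scene0.png

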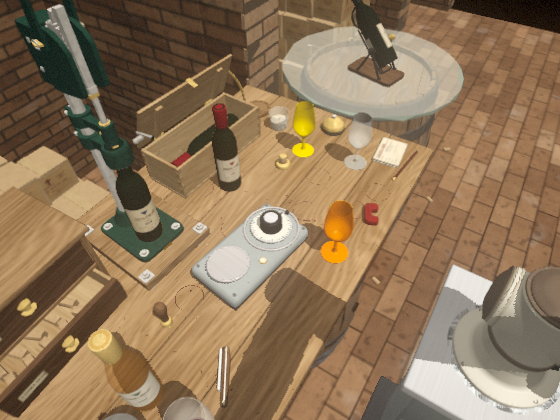

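The top view shows the scale at about (237,178), with its pan at (206,172) and its knob at (264,180). There are four glass-like candidates:
- A clear one at top (405,205) / scene (355,155).
- Orange at top (284,242).
- Yellow at top (395,142).
- One holding red wine at the left, top (75,240).

The clear one to the right fits, being empty, uncoloured and right of the scale. I'll confirm it in one crop.

Run:
```python
import cv2,numpy as np
t=cv2.imread('pics/top0.png');s=cv2.imread('pics/scene0.png')
z=lambda a,f:cv2.resize(a,None,fx=f,fy=f,interpolation=cv2.INTER_CUBIC)
A=z(t[180:230,380:450],5)   #350x250
B=z(s[105:175,325:395],5)   #350x350
C=z(t[135:220,175:300],3.6) #450x306
D=z(s[195:310,185:315],2.5) #325x287
o=np.zeros((600,800,3),np.uint8)
for im,x,y in((A,0,0),(B,0,250),(C,350,0),(D,350,306)): 
    o[y:y+im.shape[0],x:x+im.shape[1]]=im[:600-y,:800-x]
cv2.imwrite('pics/crop1.png',o)
```

```text
(no output)
```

View pics/crop1.png

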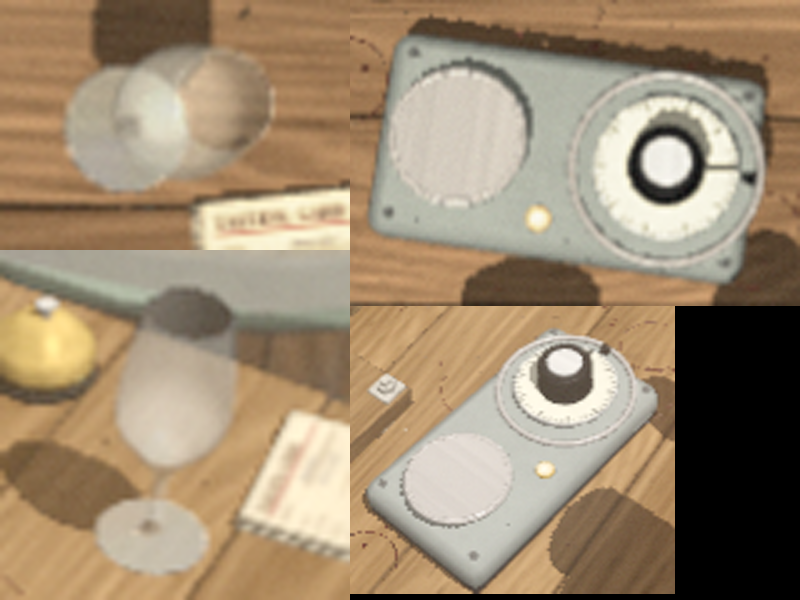

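The crop confirms a clear, empty, upright stemmed glass: foot at top (405.4,205.6) / scene (355.4,162), rim at top (426.4,200). Now I'll turn these pixels into positions.

Run:
```python
from h import *
t=cap('top');s=cap('scene')
def p(n,a,b,z): print(n,plane(t,[a],z)[0].round(4),plane(s,[b],z)[0].round(4))
p('foot',(405.0,205.2),(355,161.6),0.003)
p('rim',(426,199.6),(362.2,117.2),.155)
p('pan',(204.9,172.7),(227.5,263.5),.062)
p('knob',(262.9,179.6),(271.5,216.7),.0845)
print('mark',plane(t,[[283,181.3]],.054), 'needle',plane(t,[[285.2,184.2]],.054))
# cotton: orange glass, other obstacles heights via base
p('orange foot',(284,250),(335,252),0)
print('stopper',plane(s,[[283,165]],0),'yellow foot',plane(s,[[303,151]],0),'bottle',plane(s,[[230,188]],0))
```

```text
foot [ 0.4923 -0.3578  0.003 ] [ 0.4904 -0.3532  0.003 ]
rim [ 0.4927 -0.3617  0.155 ] [ 0.4924 -0.3543  0.155 ]
pan [0.5616 0.1414 0.062 ] [0.5604 0.1472 0.062 ]
knob [0.5431 0.003  0.0845] [0.5414 0.0044 0.0845]
mark [[ 0.54350168 -0.04530569  0.054     ]] needle [[ 0.53653926 -0.05061297  0.054     ]]
orange foot [ 0.3788 -0.0508  0.    ] [ 0.3952 -0.042   0.    ]
stopper [[ 0.6608239  -0.23419596  0.        ]] yellow foot [[ 0.64297594 -0.31765144  0.        ]] bottle [[ 0.73427142 -0.08007461  0.        ]]
```

Emit:
move_arm:
  series:
    - {"grip": 1,"xyz": [333,287,-20],"angular": [0,0,0]}
    - {"grip": 1,"xyz": [333,287,-20],"angular": [0,0,-0.1]}
    - {"grip": 1,"xyz": [333,287,-20],"angular": [0,0,-0.2]}
    - {"grip": 1,"xyz": [333,287,-20],"angular": [0,0,-0.3]}
    - {"grip": 1,"xyz": [333,287,-20],"angular": [0,0,-0.357]}
    - {"grip": 1,"xyz": [333,287,-20],"angular": [0,0,-0.357]}
    - {"grip": 1,"xyz": [333,287,-20],"angular": [0,0,-0.357]}
    - {"grip": 1,"xyz": [333,287,-20],"angular": [0,0,-0.357]}
    - {"grip": 1,"xyz": [333,287,-20],"angular": [0,0,-0.357]}
    - {"grip": 1,"xyz": [333,287,-20],"angular": [0,0,-0.357]}

```text
time_s: 1.2
tcp_pos: [0.4312, 0.1969, 0.2678]
ee_rot: [[1.0, -0.006, 0.0], [-0.006, -1.0, -0.0], [0.0, 0.0, -1.0]]
wrist_force: [-0.0, 0.2, -0.2]
gripper_width: 1.0
gripper_force: 0.0
```

Emit:
move_arm:
  series:
    - {"grip": 1,"xyz": [63,470,0],"angular": [0,0,0]}
    - {"grip": 1,"xyz": [63,470,0],"angular": [0,0,0]}
    - {"grip": 1,"xyz": [63,470,0],"angular": [0,0,0]}
    - {"grip": 1,"xyz": [63,470,0],"angular": [0,0,0]}
    - {"grip": 1,"xyz": [63,470,0],"angular": [0,0,0]}
    - {"grip": 1,"xyz": [63,470,0],"angular": [0,0,0]}
    - {"grip": 1,"xyz": [63,470,0],"angular": [0,0,0]}
    - {"grip": 1,"xyz": [63,470,0],"angular": [0,0,0]}
    - {"grip": 1,"xyz": [63,470,0],"angular": [0,0,0]}
    - {"grip": 1,"xyz": [63,470,0],"angular": [0,0,0]}

```text
time_s: 2.2
tcp_pos: [0.4934, -0.2724, 0.2669]
ee_rot: [[1.0, -0.002, -0.001], [-0.002, -1.0, -0.0], [-0.001, 0.0, -1.0]]
wrist_force: [0.1, 0.2, -0.8]
gripper_width: 0.999
gripper_force: 0.0
```

Run:
```python
from h import *
c=cap('wrist','w1.png'); print(r.sense()['tcp_pos'],-c['R'].T@c['t'])
print('foot',proj(c,[.491,-.356,.003]),'rim',proj(c,[.491,-.356,.155]))
```

```text
[ 0.49381507 -0.27396384  0.26655629] [ 0.55922784 -0.27125539  0.40392491]
foot [[339.94752088 182.75040308]] rim [[376.28308524 212.79050016]]
```

View pics/w1.png

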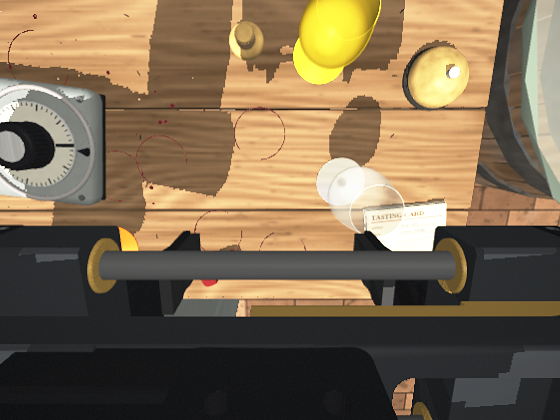

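The wrist view shows the foot at about (341,182) and the rim at about (377,210). Both agree within 1–2 px with the projected estimate (0.491, -0.356).

Emit:
move_arm:
  series:
    - {"grip": 1,"xyz": [-3,82,20],"angular": [0,0,0]}
    - {"grip": 1,"xyz": [-3,82,20],"angular": [0,0,0]}
    - {"grip": 1,"xyz": [-3,82,20],"angular": [0,0,0]}
    - {"grip": 1,"xyz": [-3,82,60],"angular": [0,0,0]}
    - {"grip": 1,"xyz": [-3,82,100],"angular": [0,0,0]}
    - {"grip": 1,"xyz": [-3,82,131],"angular": [0,0,0]}
    - {"grip": 1,"xyz": [-3,82,131],"angular": [0,0,0]}
    - {"grip": 1,"xyz": [-3,82,131],"angular": [0,0,0]}

```text
time_s: 3.05
tcp_pos: [0.491, -0.3512, 0.1372]
ee_rot: [[1.0, 0.002, 0.0], [0.002, -1.0, -0.001], [-0.0, 0.001, -1.0]]
wrist_force: [-0.1, -1.0, 1.6]
gripper_width: 0.997
gripper_force: 0.0
```

Run:
```python
from h import *
s=cap('scene','s2.png'); t=cap('top')
a=cv2.resize(s['img'][85:185,300:410,::-1],None,fx=4,fy=4); b=cv2.resize(t['img'][170:235,370:455,::-1],None,fx=4,fy=4)
o=np.zeros((400,790,3),np.uint8); o[:400,:440]=a; o[:260,445:785]=b; cv2.imwrite('pics/c2.png',o)
q=r.sense(); print(q['tcp_pos'],q['wrist_force'])
```

```text
[ 0.49185821 -0.35176419  0.13900677] [ 0.42350189 -0.37647727 -0.41570664]
```

View pics/c2.png

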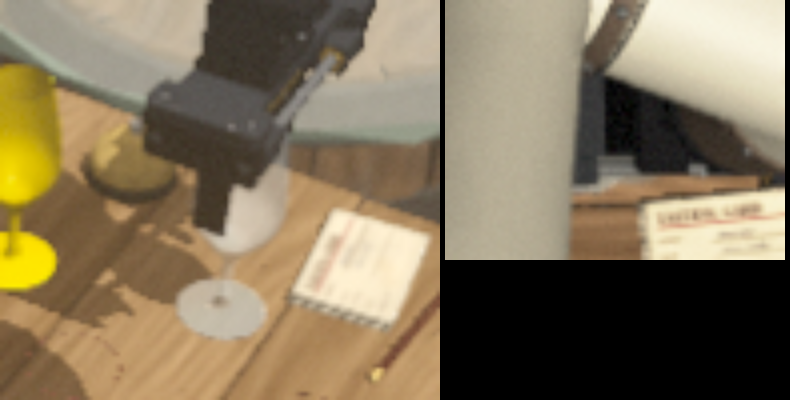

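The fingers straddle the bowl and the glass still stands upright. I'll close.

Emit:
move_arm:
  series:
    - {"grip": 1,"xyz": [0,3,0],"angular": [0,0,0]}
    - {"grip": 0.7,"xyz": [0,3,0],"angular": [0,0,0]}
    - {"grip": 0.6,"xyz": [0,3,0],"angular": [0,0,0]}
    - {"grip": 0.5,"xyz": [0,3,0],"angular": [0,0,0]}
    - {"grip": 0.5,"xyz": [0,3,0],"angular": [0,0,0]}
    - {"grip": 0.5,"xyz": [0,3,0],"angular": [0,0,0]}
    - {"grip": 0.5,"xyz": [0,3,0],"angular": [0,0,0]}
    - {"grip": 0.5,"xyz": [0,3,0],"angular": [0,0,0]}

```text
time_s: 3.95
tcp_pos: [0.4903, -0.3548, 0.1368]
ee_rot: [[1.0, 0.0, 0.0], [0.0, -1.0, -0.0], [0.0, 0.0, -1.0]]
wrist_force: [0.1, -1.0, 1.1]
gripper_width: 0.685
gripper_force: 29.9
```

Emit:
move_arm:
  series:
    - {"grip": 0.5,"xyz": [0,0,-10],"angular": [0,0,0]}
    - {"grip": 0.5,"xyz": [0,0,-25],"angular": [0,0,0]}
    - {"grip": 0.5,"xyz": [0,0,-50],"angular": [0,0,0]}
    - {"grip": 0.5,"xyz": [0,0,-75],"angular": [0,0,0]}
    - {"grip": 0.5,"xyz": [0,0,-100],"angular": [0,0,0]}
    - {"grip": 0.5,"xyz": [0,0,-118],"angular": [0,0,0]}
    - {"grip": 0.5,"xyz": [0,0,-120],"angular": [0,0,0]}
    - {"grip": 0.5,"xyz": [0,0,-120],"angular": [0,0,0]}

```text
time_s: 4.75
tcp_pos: [0.4899, -0.3542, 0.2564]
ee_rot: [[1.0, -0.0, 0.0], [-0.0, -1.0, 0.001], [0.0, -0.001, -1.0]]
wrist_force: [-0.8, -0.3, -2.4]
gripper_width: 0.686
gripper_force: 29.7
```

Emit:
move_arm:
  series:
    - {"grip": 0.5,"xyz": [2,-15,0],"angular": [0,0,0]}
    - {"grip": 0.5,"xyz": [5,-40,0],"angular": [0,0,0]}
    - {"grip": 0.5,"xyz": [10,-75,0],"angular": [0,0,0]}
    - {"grip": 0.5,"xyz": [16,-110,0],"angular": [0,0,0]}
    - {"grip": 0.5,"xyz": [21,-145,0],"angular": [0,0,0]}
    - {"grip": 0.5,"xyz": [26,-180,0],"angular": [0,0,0]}
    - {"grip": 0.5,"xyz": [31,-215,0],"angular": [0,0,0]}
    - {"grip": 0.5,"xyz": [36,-250,0],"angular": [0,0,0]}
    - {"grip": 0.5,"xyz": [41,-285,0],"angular": [0,0,0]}
    - {"grip": 0.5,"xyz": [46,-320,0],"angular": [0,0,0]}

```text
time_s: 5.75
tcp_pos: [0.535, -0.0325, 0.2551]
ee_rot: [[1.0, 0.001, -0.003], [0.001, -1.0, -0.0], [-0.003, 0.0, -1.0]]
wrist_force: [0.8, 0.2, -0.1]
gripper_width: 0.685
gripper_force: 29.7
```

Emit:
move_arm:
  series:
    - {"grip": 0.5,"xyz": [5,-35,0],"angular": [0,0,0]}
    - {"grip": 0.5,"xyz": [10,-70,0],"angular": [0,0,0]}
    - {"grip": 0.5,"xyz": [15,-105,0],"angular": [0,0,0]}
    - {"grip": 0.5,"xyz": [20,-140,0],"angular": [0,0,0]}
    - {"grip": 0.5,"xyz": [24,-163,0],"angular": [0,0,0]}
    - {"grip": 0.5,"xyz": [24,-175,0],"angular": [0,0,0]}
    - {"grip": 0.5,"xyz": [24,-179,0],"angular": [0,0,0]}
    - {"grip": 0.5,"xyz": [24,-179,0],"angular": [0,0,0]}
    - {"grip": 0.5,"xyz": [24,-179,0],"angular": [0,0,0]}

```text
time_s: 6.65
tcp_pos: [0.5597, 0.1435, 0.2564]
ee_rot: [[1.0, -0.001, -0.001], [-0.001, -1.0, -0.0], [-0.001, 0.0, -1.0]]
wrist_force: [-0.9, -0.3, -1.1]
gripper_width: 0.68
gripper_force: 29.7
```

Run:
```python
from h import *
q=r.sense(); print(q['tcp_pos'],q['wrist_force'],q['gripper_width'])
s=cap('scene'); w=cap('wrist')
a=cv2.resize(s['img'][120:320,160:330,::-1],None,fx=2.3,fy=2.3); b=w['img'][:,:,::-1][0:330,:400]
o=np.zeros((470,800,3),np.uint8); o[:a.shape[0],:a.shape[1]]=a; o[:330,395:795]=b; cv2.imwrite('pics/c3.png',o)
print('foot scene',(proj(s,[*q['tcp_pos'][:2],q['tcp_pos'][2]-.137])-[160,120])*2.3)
print('wrist pan',proj(w,[[.561,.144,.062],[.542,.004,.0845]])+[395,0])
```

```text
[0.55967393 0.14349359 0.25637147] [-0.9374887  -0.31648417 -1.05604187] 0.6800566766621905
foot scene [[151.15306375 291.13095416]]
wrist pan [[671.90934144 190.22598069]
 [804.74872855 211.93418093]]
```

View pics/c3.png

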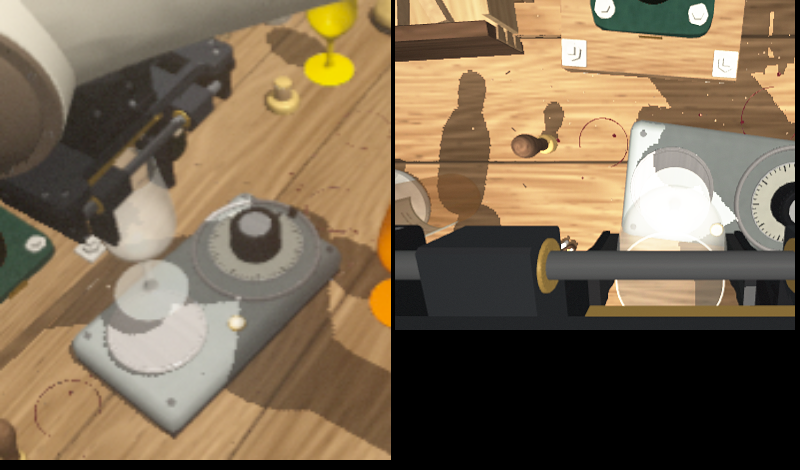

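The glass hangs upright above the pan, with its foot at (151,290) in the left crop as predicted. I'll lower it 57 mm.

Emit:
move_arm:
  series:
    - {"grip": 0.5,"xyz": [0,0,15],"angular": [0,0,0]}
    - {"grip": 0.5,"xyz": [1,0,30],"angular": [0,0,0]}
    - {"grip": 0.5,"xyz": [1,0,42],"angular": [0,0,0]}
    - {"grip": 0.5,"xyz": [1,0,50],"angular": [0,0,0]}
    - {"grip": 0.5,"xyz": [1,0,55],"angular": [0,0,0]}
    - {"grip": 0.5,"xyz": [1,0,57],"angular": [0,0,0]}
    - {"grip": 0.5,"xyz": [1,0,57],"angular": [0,0,0]}
    - {"grip": 0.5,"xyz": [1,0,57],"angular": [0,0,0]}
    - {"grip": 0.5,"xyz": [1,0,57],"angular": [0,0,0]}

```text
time_s: 7.65
tcp_pos: [0.5613, 0.1446, 0.2001]
ee_rot: [[1.0, 0.0, 0.001], [0.0, -1.0, 0.0], [0.001, -0.0, -1.0]]
wrist_force: [-0.1, 1.1, -1.6]
gripper_width: 0.678
gripper_force: 29.7
```

Run:
```python
from h import *
q=r.sense(); print(q['tcp_pos'],q['wrist_force'],q['joints'])
```

```text
[0.56134283 0.14459719 0.20010351] [-0.06488021  1.06368786 -1.58391141] [ 3.04503125e+01  1.98022652e+01 -1.01425556e+01  7.22244376e-03
 -5.99899958e+01  5.95647166e+01]
```

Emit:
move_arm:
  series:
    - {"grip": 0.5,"xyz": [0,0,2.5],"angular": [0,0,0]}
    - {"grip": 0.5,"xyz": [0,0,2.5],"angular": [0,0,0]}
    - {"grip": 0.7,"xyz": [0,0,2.5],"angular": [0,0,0]}
    - {"grip": 0.74,"xyz": [0,0,2.5],"angular": [0,0,0]}
    - {"grip": 0.8,"xyz": [0,0,2.5],"angular": [0,0,0]}
    - {"grip": 0.9,"xyz": [0,0,2.5],"angular": [0,0,0]}
    - {"grip": 1,"xyz": [0,0,2.5],"angular": [0,0,0]}
    - {"grip": 1,"xyz": [0,0,2.5],"angular": [0,0,0]}
    - {"grip": 1,"xyz": [0,0,2.5],"angular": [0,0,0]}

```text
time_s: 8.55
tcp_pos: [0.5611, 0.1444, 0.1971]
ee_rot: [[1.0, 0.0, 0.0], [0.0, -1.0, 0.0], [0.0, -0.0, -1.0]]
wrist_force: [0.1, -0.8, -0.7]
gripper_width: 0.985
gripper_force: 0.0
```

Emit:
move_arm:
  series:
    - {"grip": 1,"xyz": [0,0,-15],"angular": [0,0,0]}
    - {"grip": 1,"xyz": [0,0,-40],"angular": [0,0,0]}
    - {"grip": 1,"xyz": [0,0,-75],"angular": [0,0,0]}
    - {"grip": 1,"xyz": [0,0,-110],"angular": [0,0,0]}
    - {"grip": 1,"xyz": [0,0,-110],"angular": [0,0,0]}
    - {"grip": 1,"xyz": [-150,0,-110],"angular": [0,0,0]}
    - {"grip": 1,"xyz": [-150,0,-110],"angular": [0,0,0]}
    - {"grip": 1,"xyz": [-150,0,-110],"angular": [0,0,0]}
    - {"grip": 1,"xyz": [-150,0,-110],"angular": [0,0,0]}
    - {"grip": 1,"xyz": [-150,0,-110],"angular": [0,0,0]}

```text
time_s: 9.55
tcp_pos: [0.4103, 0.1444, 0.3075]
ee_rot: [[1.0, 0.002, 0.001], [0.002, -1.0, 0.001], [0.001, -0.001, -1.0]]
wrist_force: [-0.5, 0.9, 0.4]
gripper_width: 1.001
gripper_force: 0.0
```

Run:
```python
from h import *
q=r.sense(); print(q['tcp_pos'],q['wrist_force'],q['joints'])
s=cap('scene'); w=cap('wrist')
a=cv2.resize(s['img'][150:320,160:330,::-1],None,fx=2.3,fy=2.3); b=w['img'][:,:,::-1][0:330,160:]
o=np.zeros((400,800,3),np.uint8); o[:a.shape[0],:a.shape[1]]=a; o[:330,400:800]=b; cv2.imwrite('pics/c4.png',o)
np.savez('c4.npz',**w); np.savez('c4s.npz',**s)
print('scene foot exp',(proj(s,[.561,.144,.061])-[160,150])*2.3)
print('wrist pan,knob',proj(w,[[.561,.144,.061],[.542,.004,.0845]])+[240,0])
```

```text
[0.41029954 0.14435402 0.30754403] [-0.47330965  0.85136097  0.37384189] [ 4.09451292e+01  4.96449579e-01 -1.83851959e+01  1.03418045e-02
 -7.10148390e+01  4.91523766e+01]
scene foot exp [[156.94157485 258.93820686]]
wrist pan,knob [[518.32551091  55.98149139]
 [645.69437042  69.94479052]]
```

View pics/c4.png

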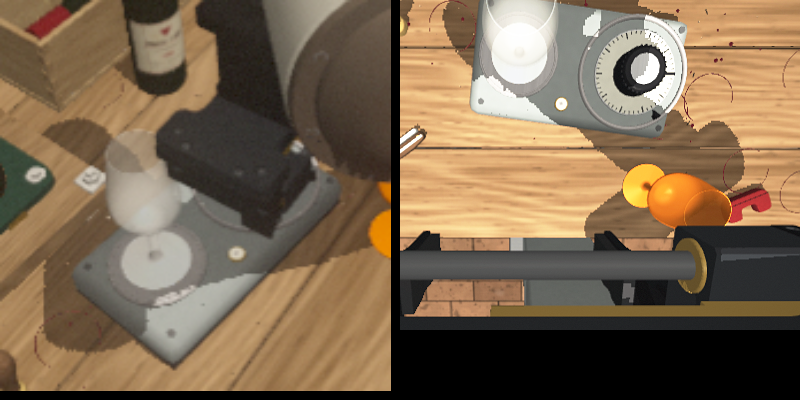

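The glass is released, upright and centred on the pan (foot at crop (155,259), expected (157,259)). The needle has moved to crop (657,113). Next I'll go above the knob.

Emit:
move_arm:
  series:
    - {"grip": 1,"xyz": [132,140,0],"angular": [0,0,0.15]}
    - {"grip": 1,"xyz": [132,140,0],"angular": [0,0,0.3]}
    - {"grip": 1,"xyz": [132,140,0],"angular": [0,0,0.45]}
    - {"grip": 1,"xyz": [132,140,0],"angular": [0,0,0.6]}
    - {"grip": 1,"xyz": [132,140,0],"angular": [0,0,0.75]}
    - {"grip": 1,"xyz": [132,140,0],"angular": [0,0,0.9]}
    - {"grip": 1,"xyz": [132,140,0],"angular": [0,0,1.05]}
    - {"grip": 1,"xyz": [132,140,0],"angular": [0,0,1.134]}
    - {"grip": 1,"xyz": [132,140,0],"angular": [0,0,1.134]}
    - {"grip": 1,"xyz": [132,140,0],"angular": [0,0,1.134]}

```text
time_s: 10.65
tcp_pos: [0.5439, 0.0041, 0.3063]
ee_rot: [[0.424, -0.906, -0.001], [-0.906, -0.424, -0.0], [-0.0, 0.001, -1.0]]
wrist_force: [-0.0, -1.0, -0.3]
gripper_width: 1.002
gripper_force: 0.0
```

Run:
```python
from h import *
q=r.sense(); print(q['tcp_pos'],q['wrist_force'],q['joints'])
w=cap('wrist'); k=proj(w,[[.542,.004,.0845],[.542,.004,.0545],[.561,.144,.06]]); print(k)
np.savez('c5.npz',**w)
x,y=k[1].astype(int); x0=max(0,x-110); y0=max(0,y-110)
im=w['img'][y0:y0+200,x0:x0+220,::-1]; print(x0,y0,im.shape)
cv2.imwrite('pics/c5.png',cv2.resize(im,None,fx=3,fy=3,interpolation=cv2.INTER_CUBIC))
```

```text
[0.54390172 0.00411456 0.3062758 ] [-0.01286049 -1.01771058 -0.25144982] [ 1.75194041e+01  1.20046262e+01 -5.29243556e+00  1.35566504e-03
 -7.27656606e+01  7.57007894e+00]
[[278.41627293 186.72165655]
 [278.24706339 182.57148745]
 [222.21343368 268.98953916]]
168 72 (200, 220, 3)
```

View pics/c5.png

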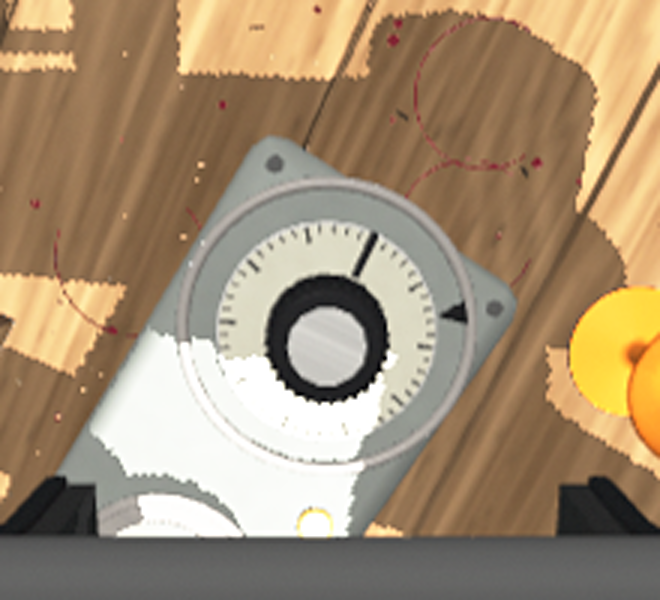

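The crop shows the dial centre at (327,329), the long mark from (357,275) out to (374,234), and the needle tip at (441,316).

```bash
cat > ang.py <<'E'
from h import *
def ang(w,pts,x0,y0,f=3,z=.0545):
    P=plane(w,(np.array(pts,float)+.5)/f-.5+[x0,y0],z)
    return P,[np.degrees(np.arctan2(*(p-P[0])[1::-1])) for p in P[1:]],[np.linalg.norm(p-P[0])*1e3 for p in P[1:]]
E
python3 - <<'E'
from ang import *
w=dict(np.load('c5.npz'))
print(ang(w,[(327,329),(374,234),(357,275),(441,316)],168,72))
print('knob top',plane(w,[(276.6,186.9)],.0845))
E
```

```text
(array([[ 0.54453758,  0.00340267,  0.0545    ],
       [ 0.54376691, -0.04147545,  0.0545    ],
       [ 0.54283183, -0.02297113,  0.0545    ],
       [ 0.50260893, -0.02246532,  0.0545    ]]), [np.float64(-90.98380838262739), np.float64(-93.70049790456753), np.float64(-148.3273729875691)], [np.float64(44.88473853091899), np.float64(26.428907661990745), np.float64(49.26625933998997)])
knob top [[0.54387781 0.00511886 0.0845    ]]
```

Emit:
move_arm:
  series:
    - {"grip": 0.72,"xyz": [0,0,50],"angular": [0,0,0]}
    - {"grip": 0.72,"xyz": [0,0,100],"angular": [0,0,0]}
    - {"grip": 0.72,"xyz": [0,0,140],"angular": [0,0,0]}
    - {"grip": 0.72,"xyz": [0,0,165],"angular": [0,0,0]}
    - {"grip": 0.72,"xyz": [0,0,180],"angular": [0,0,0]}
    - {"grip": 0.72,"xyz": [0,0,180],"angular": [0,0,0]}
    - {"grip": 0.72,"xyz": [0,0,180],"angular": [0,0,0]}

```text
time_s: 11.4
tcp_pos: [0.5438, 0.0045, 0.1274]
ee_rot: [[0.424, -0.906, 0.001], [-0.906, -0.424, -0.0], [0.0, -0.0, -1.0]]
wrist_force: [-0.2, -0.3, 0.1]
gripper_width: 0.722
gripper_force: 0.0
```

Run:
```python
from h import *
q=r.sense(); print(q['tcp_pos'],q['wrist_force'],q['gripper_width'])
w=cap('wrist'); s=cap('scene')
print(proj(w,[[.5437,.0045,.0845],[.5437,.0045,.0545]]))
a=w['img'][:300,80:480,::-1]; b=cv2.resize(s['img'][150:300,190:320,::-1],None,fx=3,fy=3)
o=np.zeros((450,800,3),np.uint8); o[:300,:400]=a; o[:450,405:795]=b; cv2.imwrite('pics/c6.png',o)
```

```text
[0.54375417 0.0044738  0.12737807] [-0.21703323 -0.32213436  0.12563096] 0.7221936159327268
[[277.8322828  236.88234037]
 [277.66603691 222.80753114]]
```

View pics/c6.png

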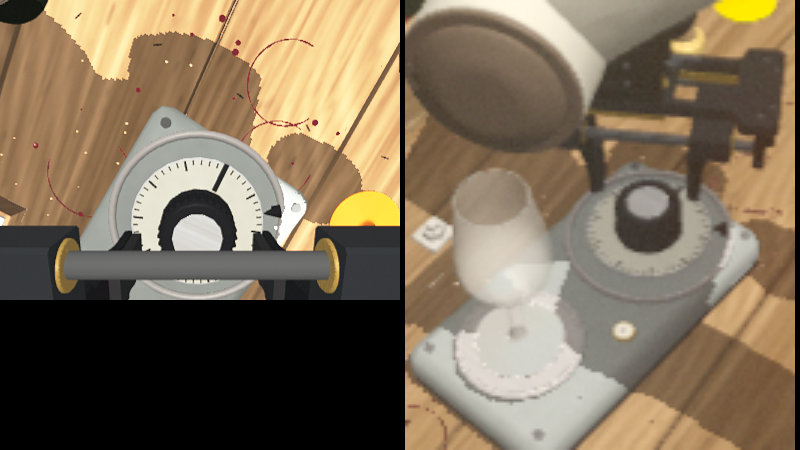

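The fingers straddle the knob (its top is at wrist pixel (277,235), as expected) and the glass stands clear. I'll lower and close.

Emit:
move_arm:
  series:
    - {"grip": 0.72,"xyz": [0,0,15],"angular": [0,0,0]}
    - {"grip": 0.72,"xyz": [0,0,28],"angular": [0,0,0]}
    - {"grip": 0.72,"xyz": [0,0,36],"angular": [0,0,0]}
    - {"grip": 0.72,"xyz": [0,0,38],"angular": [0,0,0]}
    - {"grip": 0.72,"xyz": [0,0,38],"angular": [0,0,0]}
    - {"grip": 0.72,"xyz": [0,0,38],"angular": [0,0,0]}

```text
time_s: 12.1
tcp_pos: [0.5437, 0.0045, 0.0898]
ee_rot: [[0.423, -0.906, 0.002], [-0.906, -0.423, 0.0], [0.0, -0.001, -1.0]]
wrist_force: [-0.4, -0.2, 0.0]
gripper_width: 0.72
gripper_force: 0.0
```

Emit:
move_arm:
  series:
    - {"grip": 0.65,"xyz": [0,0,0],"angular": [0,0,0]}
    - {"grip": 0.6,"xyz": [0,0,0],"angular": [0,0,0]}
    - {"grip": 0.5,"xyz": [0,0,0],"angular": [0,0,0]}
    - {"grip": 0.4,"xyz": [0,0,0],"angular": [0,0,0]}
    - {"grip": 0.3,"xyz": [0,0,0],"angular": [0,0,0]}
    - {"grip": 0.2,"xyz": [0,0,0],"angular": [0,0,0]}
    - {"grip": 0.2,"xyz": [0,0,0],"angular": [0,0,0]}

```text
time_s: 12.8
tcp_pos: [0.5434, 0.0045, 0.0893]
ee_rot: [[0.423, -0.906, 0.001], [-0.906, -0.423, 0.0], [0.0, -0.001, -1.0]]
wrist_force: [0.5, 1.4, 1.6]
gripper_width: 0.564
gripper_force: 30.0
```

Emit:
move_arm:
  series:
    - {"grip": 0.2,"xyz": [0,0,0.8],"angular": [0,0,0]}
    - {"grip": 0.2,"xyz": [0,0,1.5],"angular": [0,0,0]}
    - {"grip": 0.2,"xyz": [0,0,1.5],"angular": [0,0,0]}
    - {"grip": 0.2,"xyz": [0,0,1.5],"angular": [0,0,0]}

```text
time_s: 13.2
tcp_pos: [0.5435, 0.0045, 0.0886]
ee_rot: [[0.424, -0.906, 0.001], [-0.906, -0.424, -0.0], [0.0, -0.001, -1.0]]
wrist_force: [-1.7, 1.5, 6.4]
gripper_width: 0.568
gripper_force: 30.0
```

Emit:
move_arm:
  series:
    - {"grip": 0.2,"xyz": [0,0,1],"angular": [0,0,0]}
    - {"grip": 0.2,"xyz": [0,0,2],"angular": [0,0,0]}
    - {"grip": 0.2,"xyz": [0,0,2],"angular": [0,0,0]}
    - {"grip": 0.2,"xyz": [0,0,2],"angular": [0,0,0]}

```text
time_s: 13.6
tcp_pos: [0.5435, 0.0045, 0.0873]
ee_rot: [[0.424, -0.906, 0.001], [-0.906, -0.424, -0.0], [0.001, -0.001, -1.0]]
wrist_force: [-3.0, 2.2, 11.0]
gripper_width: 0.569
gripper_force: 30.0
```

Emit:
move_arm:
  series:
    - {"grip": 0.2,"xyz": [0,0,1],"angular": [0,0,0]}
    - {"grip": 0.2,"xyz": [0,0,2.2],"angular": [0,0,0]}
    - {"grip": 0.2,"xyz": [0,0,2.2],"angular": [0,0,0]}
    - {"grip": 0.2,"xyz": [0,0,2.2],"angular": [0,0,0]}

```text
time_s: 14.0
tcp_pos: [0.5435, 0.0045, 0.086]
ee_rot: [[0.424, -0.906, 0.001], [-0.906, -0.424, -0.0], [0.001, -0.001, -1.0]]
wrist_force: [-5.3, 1.3, 16.2]
gripper_width: 0.568
gripper_force: 30.0
```

Run:
```python
from h import *
for i in range(3):
    r.capture('top'); q=r.sense(); print(q['tcp_pos'],q['wrist_force'])
```

```text
[0.54350815 0.00448184 0.08603741] [-4.95817108  1.53775321 16.80106939]
[0.54350339 0.00447969 0.08603325] [-4.70836717  1.07288433 17.5041387 ]
[0.54351143 0.00448806 0.08602692] [-4.12853025  2.01003531 16.07991442]
```

Emit:
move_arm:
  series:
    - {"grip": 0.2,"xyz": [0,0,0],"angular": [0,0,0.03]}
    - {"grip": 0.2,"xyz": [0,0,0],"angular": [0,0,0.07]}
    - {"grip": 0.2,"xyz": [0,0,0],"angular": [0,0,0.11]}
    - {"grip": 0.2,"xyz": [0,0,0],"angular": [0,0,0.15]}
    - {"grip": 0.2,"xyz": [0,0,0],"angular": [0,0,0.2]}
    - {"grip": 0.2,"xyz": [0,0,0],"angular": [0,0,0.2]}

```text
time_s: 14.75
tcp_pos: [0.5435, 0.0045, 0.0861]
ee_rot: [[0.238, -0.971, 0.001], [-0.971, -0.238, -0.001], [0.001, -0.001, -1.0]]
wrist_force: [-5.1, 1.8, 16.7]
gripper_width: 0.571
gripper_force: 30.0
```

Run:
```python
from h import *
q=r.sense(); print(q['tcp_pos'],q['wrist_force'],q['moment'])
w=cap('wrist'); a=w['img'][:260,130:430,::-1]; np.savez('c7.npz',**w)
cv2.imwrite('pics/c7.png',cv2.resize(a,None,fx=2.3,fy=2.3,interpolation=cv2.INTER_CUBIC))
# scale motion: body corner features vs scene at start
t=cap('top'); p=cv2.imread('pics/top0.png')[:,:,::-1]
A=cv2.cvtColor(np.ascontiguousarray(p[130:220,175:215]),cv2.COLOR_RGB2GRAY).astype(np.float32);B=cv2.cvtColor(np.ascontiguousarray(t['img'][130:220,175:215]),cv2.COLOR_RGB2GRAY).astype(np.float32)
print(cv2.phaseCorrelate(A,B))
```

```text
[0.54352193 0.00446449 0.08605668] [-5.11670127  1.78275659 16.73943056] [0.49768837 1.58180925 0.58458775]
((0.4345961787841546, 0.15781353962779576), 0.16920346127616034)
```

View pics/c7.png

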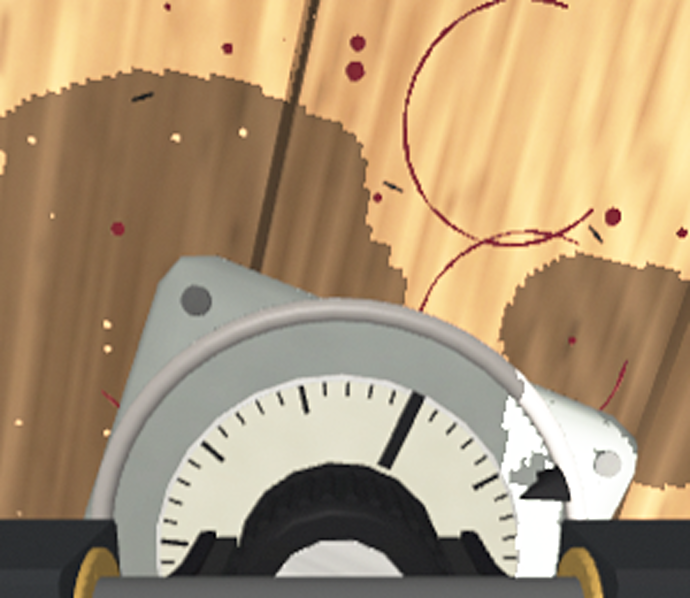

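The mark has turned with the fingers (outer end (418,397), inner end (386,466), needle tip (524,495)) and the scale has not moved.

Run:
```python
from h import *
C=np.array([.5437,.0045])
def a(w,px,f,o,z):
    P=plane(w,(np.array(px,float)+.5)/f-.5+o,z)[:,:2]; d=P-C
    return np.degrees(np.arctan2(d[:,1],d[:,0])).round(1),(np.linalg.norm(d,axis=1)*1e3).round(1),np.degrees(np.arctan2(*(P[0]-P[1])[::-1])).round(1)
w=dict(np.load('c7.npz'))
for z in(.0515,.0545): print(a(w,[(418,397),(386,466),(524,495)],2.3,[130,0],z))
w=dict(np.load('c5.npz'))
print(a(w,[(374,234),(357,275),(441,316)],3,[168,72],.0545))
```

```text
(array([-101.2, -102.3, -147. ]), array([45.8, 26.7, 49.8]), np.float64(-99.7))
(array([-100.6, -101.3, -145.7]), array([46. , 27.3, 49.3]), np.float64(-99.7))
(array([ -89.9,  -91.8, -146.7]), array([46. , 27.5, 49.1]), np.float64(-87.1))
```

Emit:
move_arm:
  series:
    - {"grip": 0.2,"xyz": [0,0,0],"angular": [0,0,0.05]}
    - {"grip": 0.2,"xyz": [0,0,0],"angular": [0,0,0.1]}
    - {"grip": 0.2,"xyz": [0,0,0],"angular": [0,0,0.15]}
    - {"grip": 0.2,"xyz": [0,0,0],"angular": [0,0,0.2]}
    - {"grip": 0.2,"xyz": [0,0,0],"angular": [0,0,0.25]}
    - {"grip": 0.2,"xyz": [0,0,0],"angular": [0,0,0.3]}
    - {"grip": 0.2,"xyz": [0,0,0],"angular": [0,0,0.35]}
    - {"grip": 0.2,"xyz": [0,0,0],"angular": [0,0,0.35]}

```text
time_s: 15.65
tcp_pos: [0.5435, 0.0046, 0.086]
ee_rot: [[-0.11, -0.994, 0.001], [-0.994, 0.11, -0.001], [0.001, -0.001, -1.0]]
wrist_force: [-5.1, 2.5, 17.0]
gripper_width: 0.572
gripper_force: 30.0
```

Emit:
move_arm:
  series:
    - {"grip": 0.2,"xyz": [0,0,0],"angular": [0,0,0.05]}
    - {"grip": 0.2,"xyz": [0,0,0],"angular": [0,0,0.1]}
    - {"grip": 0.2,"xyz": [0,0,0],"angular": [0,0,0.15]}
    - {"grip": 0.2,"xyz": [0,0,0],"angular": [0,0,0.2]}
    - {"grip": 0.2,"xyz": [0,0,0],"angular": [0,0,0.25]}
    - {"grip": 0.2,"xyz": [0,0,0],"angular": [0,0,0.3]}
    - {"grip": 0.2,"xyz": [0,0,0],"angular": [0,0,0.3]}

```text
time_s: 16.35
tcp_pos: [0.5436, 0.0046, 0.0861]
ee_rot: [[-0.398, -0.917, 0.001], [-0.917, 0.398, -0.001], [0.0, -0.002, -1.0]]
wrist_force: [-5.1, 2.5, 16.9]
gripper_width: 0.567
gripper_force: 30.0
```

```bash
cat > m.py <<'E'
from h import *
def pol(w,z=.0525,C=(.5437,.0045)):
    # dark pixels of dial/needle, as angle and radius on the dial plane
    g=w['img'].max(2).astype(int); y,x=np.mgrid[:270,:560]
    P=plane(w,np.c_[x.ravel(),y.ravel()],z)[:,:2]-C
    R=np.linalg.norm(P,axis=1)*1e3; A=np.degrees(np.arctan2(P[:,1],P[:,0]))
    return A,R,g[:270].ravel()
def show(w,lo,hi,z=.0525):
    A,R,g=pol(w,z)
    for r0 in range(30,62,4):
        row=[]
        for a in np.arange(lo,hi,3):
            s=(A>a-1.5)&(A<=a+1.5)&(R>=r0)&(R<r0+4); row.append('%3d'%g[s].min() if s.any() else ' - ')
        print(r0,' '.join(row))
    print('  ',' '.join('%3d'%-a for a in np.arange(lo,hi,3)))
E
python3 - <<'E'
from m import *
q=r.sense(); print(q['tcp_pos'],q['ee_rot'][:,0],q['wrist_force'],q['moment'])
w=cap('wrist'); np.savez('c8.npz',**w)
show(w,-165,-105)
E
```

```text
[0.54357151 0.00457544 0.08606014] [-3.98389717e-01 -9.17216208e-01  2.48365830e-04] [-5.0895085   2.53130424 16.93780782] [0.65194637 1.52587861 0.53081957]
30 196 197 197 198 199 199 199 119  25  28  76 198 199 199 201 202 202 202 203 200
34 199 198 197 198 197 198 199 199  25  27  90 198 199 200 201 201 200 202 202 202
38 198 198 192 190 192 192 192 193  22  31  93 162 200 180 161 199 169 202 181 164
42 195  66  90 255 155 255 108 255  15  27 143  52 193  57  51 189  40 194  42 116
46 179 245 241 247 244 237  30 130  49  52 219 228 178 125 123 130 134 134 136 134
50 248 247 247 247 248  27  29  32 130 127 247 247 247 247 246 246 130 136 140 138
54 248 248 231 248 234  24  35  21 138 125 247 246 246 246 246 246 246 130 133 141
58 115 115 129 127 124  27  36  15 123 135 128 134 136 141 141 169 118 180 102 107
   165 162 159 156 153 150 147 144 141 138 135 132 129 126 123 120 117 114 111 108
```

```bash
cat >> m.py <<'E'
def diff(w):
    A,R,g=pol(w); D=(g<75)&(A<-120)&(A>-165)
    m=D&(R>30)&(R<39); n=D&(R>49)&(R<58)
    for i in range(3):
        m=m&(abs(A-np.median(A[m]))<6); n=n&(abs(A-np.median(A[n]))<8)
    out=D&(R>39)&(R<45)&(abs(A-np.median(A[m]))<5); tip=D&(R>46)&(R<51)&(abs(A-np.median(A[n]))<5)
    return [ (A[k].mean().round(2),R[k].mean().round(1),int(k.sum())) for k in (m,out,n,tip)]
E
python3 - <<'E'
from m import *
print(diff(dict(np.load('c8.npz'))))
E
```

```text
[(np.float64(-139.25), np.float64(34.6), 85), (np.float64(-138.91), np.float64(41.9), 55), (np.float64(-146.78), np.float64(54.8), 134), (np.float64(-147.15), np.float64(50.2), 10)]
```

Emit:
move_arm:
  series:
    - {"grip": 0.2,"xyz": [0,0,0],"angular": [0,0,0.05]}
    - {"grip": 0.2,"xyz": [0,0,0],"angular": [0,0,0.1]}
    - {"grip": 0.2,"xyz": [0,0,0],"angular": [0,0,0.14]}
    - {"grip": 0.2,"xyz": [0,0,0],"angular": [0,0,0.14]}
    - {"grip": 0.2,"xyz": [0,0,0],"angular": [0,0,0.14]}
    - {"grip": 0.2,"xyz": [0,0,0],"angular": [0,0,0.14]}

```text
time_s: 17.0
tcp_pos: [0.5436, 0.0046, 0.0861]
ee_rot: [[-0.522, -0.853, 0.002], [-0.853, 0.522, -0.001], [-0.0, -0.002, -1.0]]
wrist_force: [-4.9, 0.5, 16.8]
gripper_width: 0.569
gripper_force: 30.0
```

Run:
```python
from m import *
q=r.sense(); print(q['tcp_pos'],q['ee_rot'][:,0],q['wrist_force'],q['moment'])
w=cap('wrist'); np.savez('c9.npz',**w); show(w,-165,-126); print(diff(w))
```

```text
[0.54359996 0.00457357 0.08605415] [-5.21997324e-01 -8.52947113e-01 -1.24748976e-04] [-4.85507852  0.48713472 16.76803054] [0.7031673  1.47713253 0.50919361]
30 198 198 197 199 198  24  28  26 199 198 199 201 201
34 198 197 197 198 201  23  28  32 199 199 199 201 200
38 189 189 193 194 193  24  30  31 198 200 200 166 199
42 255  94 255 229 131  49  49  62  53  66 197  56 193
46 247 243 237 240 241 109  27  89 136 233 227 192 169
50 247 247 247 247 247  30  31  33 130 151 245 246 246
54 247 247 247 247 242  24  38  25 137 127 246 246 245
58 125 124 124 123 101  25  39  24 104 143 150 138 115
   165 162 159 156 153 150 147 144 141 138 135 132 129
[(np.float64(-147.29), np.float64(34.5), 85), (np.float64(-147.01), np.float64(41.8), 52), (np.float64(-146.93), np.float64(54.8), 133), (np.float64(-147.15), np.float64(48.6), 16)]
```

Emit:
move_arm:
  series:
    - {"grip": 0.2,"xyz": [0,0,-2],"angular": [0,0,0]}
    - {"grip": 0.2,"xyz": [0,0,-4],"angular": [0,0,0]}
    - {"grip": 0.2,"xyz": [0,0,-5.5],"angular": [0,0,0]}
    - {"grip": 0.2,"xyz": [0,0,-5.5],"angular": [0,0,0]}
    - {"grip": 0.6,"xyz": [0,0,-5.5],"angular": [0,0,0]}
    - {"grip": 0.72,"xyz": [0,0,-5.5],"angular": [0,0,0]}
    - {"grip": 0.72,"xyz": [0,0,-5.5],"angular": [0,0,0]}
    - {"grip": 0.72,"xyz": [0,0,-5.5],"angular": [0,0,0]}

```text
time_s: 17.85
tcp_pos: [0.5428, 0.0043, 0.0884]
ee_rot: [[-0.526, -0.851, -0.001], [-0.851, 0.526, -0.0], [0.001, 0.001, -1.0]]
wrist_force: [0.3, -0.7, 1.2]
gripper_width: 0.707
gripper_force: 0.0
```

Emit:
move_arm:
  series:
    - {"grip": 0.72,"xyz": [0,0,-15],"angular": [0,0,0]}
    - {"grip": 0.72,"xyz": [0,0,-40],"angular": [0,0,0]}
    - {"grip": 0.72,"xyz": [0,0,-80],"angular": [0,0,0]}
    - {"grip": 0.72,"xyz": [0,0,-120],"angular": [0,0,0]}
    - {"grip": 0.72,"xyz": [0,0,-160],"angular": [0,0,0]}
    - {"grip": 0.72,"xyz": [0,0,-200],"angular": [0,0,0]}
    - {"grip": 0.72,"xyz": [0,0,-210],"angular": [0,0,0]}
    - {"grip": 0.72,"xyz": [0,0,-210],"angular": [0,0,0]}
    - {"grip": 0.72,"xyz": [0,0,-210],"angular": [0,0,0]}

```text
time_s: 18.75
tcp_pos: [0.5423, 0.0044, 0.2972]
ee_rot: [[-0.526, -0.851, -0.003], [-0.851, 0.526, 0.0], [0.001, 0.002, -1.0]]
wrist_force: [-0.3, -0.1, -0.5]
gripper_width: 0.718
gripper_force: 0.0
```

Run:
```python
from m import *
q=r.sense(); print(q['tcp_pos'],q['wrist_force'],q['gripper_width'])
w=cap('wrist'); show(w,-165,-126,.0545); print(diff(w))
```

```text
[0.54227778 0.00443534 0.29723945] [-0.3438155  -0.14021435 -0.49764645] 0.7176024214341782
30 220 221 221 223 132  31  36 163 222 221 222 222 223
34 220 220 220 222 182  28  37 163 222 220 222 223 223
38 219 220 220 221 219  24  36 215 221 222 222 222 221
42 218 162 223 135 187  30  30 216 119 210 180 151 214
46 157 155 148 156 156  28  77 151 150 156 146 159 154
50 156 156 156 157 158  20  27 158 157 157 157 159 158
54 156 156 157 158 128  23  28  83 158 157 157 156 156
58 151 144 146 144  59  21  30  33 143 142 141 141 139
   165 162 159 156 153 150 147 144 141 138 135 132 129
[(np.float64(-149.09), np.float64(33.9), 14), (np.float64(-148.55), np.float64(41.6), 9), (np.float64(-148.5), np.float64(55.0), 20), (np.float64(-148.88), np.float64(46.1), 1)]
```

```bash
python3 -c "
from station import r
print(r.finish_job())"
```

```text
the job is handed in; nothing more can be done
None
```

The glass stands released on the pan, the zero mark was last measured within about 0.6° (0.5 mm) of the needle, the arm is clear, and the job is handed in; no verdict was returned.

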